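Take the snap-latched battery cover off an instrument

ROBOT

A 7-joint arm with a two-finger parallel gripper is mounted at the origin on a cart in front of the work surface, level with it; the furniture and walls round the work are solid. World frame = base frame: x ahead of the robot, y to its left, z up, the work surface at z = 0. Lengths are in m, angles in rad, forces in N, time in s.
With the tool pointing down it reaches from about 0.4 to 0.875 m from the base axis. Payload 19.3 kg.
Tool frame: the origin (TCP) lies on the mounting face of the last link; the fingertips stand 173 mm ahead of it and the grasp point (between the pads) lies 155 mm ahead of it (bot.grip_point_offset is the distance from the TCP to the grasp point, in m); z points along the fingers, y is the line along which they close (so a half turn about z gives the same grasp; the last joint's range is limited). The gripper opens to 85 mm and grips with 20 to 120 N. Pads are 22 mm wide; open, the fingers measure 114 mm over their backs; the gripper's body (76 mm by 85 mm) begins 54 mm behind the grasp point. The pads swing forward as they close: fully open they stand 13 mm farther back than shut.
Start: joints at [1.27, 0.521, -0.036, 1.599, 0.021, 1.021, -0.113], TCP at [0.143, -0.608, 0.405] pointing down, gripper open.
Joint ranges: [-2.91, 2.91], [-0.3, 2.13], [-1.5, 1.42], [0.17, 2.43], [-1.26, 4.41], [0.16, 1.93], [-2.52, 2.52]. Speed limits (rad/s): [1.89, 1.89, 2.39, 2.39, 3.01, 3.01, 3.01].

INTERFACE

Orientations are given as [roll, pitch, yaw] about the fixed x, y, z axes, in that order (R = Rz(yaw) Ry(pitch) Rx(roll)).
In Python, from workcell import bot gives the robot as it stands.
- The arm moves only by the tool arm_command, never from a script. Its argument "deltas" is a list of rows, each a list of 3 entries, a list of its own where there are three numbers: the shift along the tool's x, y, z in cm, then the turn, a rotation vector about the tool's x, y, z in rad, then the finger opening in cm, from 0 to 8.54. In form: [[[tx, ty, tz], [rx, ry, rz], claw], ...]. A call has 1 to 20 rows; each row shifts and turns the commanded pose from where the row before left it, along the tool's axes as they then stand; what a row does not reach is not made up. A row lasts 1/10 s, in which the tool goes at most 50 mm and 8.59 degrees, less where a joint would pass 70% of its speed; a pose out of reach is approached as far as the arm can. A call with a gripper value outside its range is refused whole. The fingers move at their own pace and stop on an object; "newtons" is the grip in N (left out, the last holds). Time passes only in rows, so rows that do not move let the fingers close. It gives the time, the measured TCP pose, the force, the opening and the grip force at its end, in the units of the state.
- bot.observe(): the state, without advancing time (a new reading comes with each control period).
- bot.grab_frame(name): name is "side" or "top" or "wrist"; returns a dict with "frame" (480x640x3 uint8, red, green, blue), "K" (3x3 intrinsics, pixels), "rvec" (rotation vector, rad) and "tvec" (3), from world to camera coordinates, as OpenCV has them; the wrist camera has in their place "T_tool_cam" (4x4, takes a point from camera to tool coordinates, whose origin is the TCP and whose axes are the flange's). Camera axes: x right, y down, z forward; pixel columns grow to the right and rows downward; lengths in m; the calibration is good to about 2 mm. A picture is of the moment at which its call begins: read the wrist's pose just before it. There is no depth.
- bot.job_done(): hands the job in; it is judged then, once.
Trained networks look in a picture, given as the dict that the camera call returned (one of the last four; its "shot" number tells which), for a name from the list of things; names that differ only in an ending like _2 or _b are one class to them, and where a whole thing is asked for, a point or a joint stands for the part that bears it (a point fixed in the world has none). Each returns a list of dicts, best first, with "p" (0 to 1); they miss things now and then, are a little off and sometimes report something else, mostly with a low value. They report only what shows in the picture. A call takes as long as a camera call. They do not tell look-alikes from the thing itself.
- bot.find_in(name, picture): "rect" ([left, top, width, height] in pixels, round what is visible of it).
- bot.mark_of(name, picture): "at" ([column, row] in pixels: a listed point, or the origin of a listed thing).
The state is a dict: "clock": time; "qpos": joint angles; "qd": joint speeds; "joint_efforts": joint torques, N m; "position": TCP position; "tool_rot": TCP orientation; "force": force on the tool from outside, world axes, zero at the start; "moment": the same for the moment, N m; "grip_width": finger opening in m; "finger_force": force on a finger pad.
Only numpy, scipy, OpenCV 4.12 (cv2) and the standard library are available. Lean on these libraries where they do the work, as an engineer would, in place of code of your own. Each camera call takes 0.05 s, during which the arm holds its last target. There are 200 camera calls.

TASK

Open the battery bay of the loose grey instrument: press the cover's sprung tab inward and, keeping it pressed, swing that end up and draw the cover's toes out from under the rim at the other end. Lay the cover, right way up, flat on the middle of the dark rubber mat and let go of it; set it down, do not drop it. The instrument must stay standing where it is, and the other things must be left alone.

Things in the scene. Friction and masses are not known exactly. Their poses are not given: they have to be found in the camera images.
- instrument: Loose grey box, 164 x 104 x 56 mm, about 1.8 kg, on rubber feet, not clamped: a cover still caught lifts or drags it. Origin: centre of its underside, z up, x along its length to the latch end. Bay opening in its top: x -55 to 55, y -34 to 34 mm. The cover rests in it on a ledge at z = 44 mm; the rim is at z = 56 mm, 12 mm above the ledge.
- toe_slot (a point): On the instrument, middle of the rim's edge over the toes, at x = -55, y = 0, z = 52 mm of it. At both ends of the bay the rim is a lip 4 mm thick over a slot 8 mm high (z = 44 to 52 mm); this end's slot runs in to x = -71 mm and takes the cover's toes, the +x end's takes the tab's hook.
- cover: Black cover, 0.12 kg; plate 106 x 64 x 6 mm. Origin: centre of the plate's underside, z up, x to the tab end (at the start the same way as the instrument's x; 2 mm play all round). A sprung tab at the +x end and a fixed rib nearer the middle stand up opposite each other, to z = 40 mm; squeeze both between two fingers. The rim comes up to z = 12 mm beside the tab: finger tips stay above it.
- toes (a point): Tips of the cover's two flat toes, middle between them, at x = -65, z = 1.5 mm of the cover. Toes 16 mm wide, 3 mm thick, at y = +/-20 mm, 10 mm under the lip. To free the cover: with the tab pressed, swing the tab end up about the toes by 7 degrees or more (about 25 at most) so that it clears the rim, then move it 12 mm or more in its +x direction, then up.
- snap_tab (a joint): Travel of the sprung tab, m: 0 relaxed (hook 6 mm under the lip at the +x end), 0.010 fully pressed towards the rib (the cover's -x direction); 2.4 N to start, 14.4 N at full travel. The hook is clear from about 0.008. It springs back when let go.
- tab_face (a point): Middle of the outer (+x) face of the sprung tab, at x = 53, z = 30 mm of the cover when relaxed; moves with the tab. Tab 26 mm wide (y), 5 mm thick (x). Over tab and rib: 44 mm relaxed, 34 mm with the tab fully pressed.
- rib_face (a point): Middle of the outer (-x) face of the fixed rib, at x = 9, z = 30 mm of the cover. Rib 26 mm wide (y), 5 mm thick (x).
- mat: Dark rubber mat, 180 x 140 x 3 mm, fixed on the desk to the left or right of the instrument. Origin: centre of its underside, x along its 180 mm length; its top is at z = 3 mm.
- multimeter: Blue multimeter, 206 x 96 x 62 mm, lying on the other side of the instrument from the mat; leave alone. Origin: centre of its underside, x along its length.
- flux_jar: Small flux jar, 41 mm across, 29 mm high, beyond the instrument; leave alone. Origin: centre of its underside.
- tape_orange: Roll of orange tape lying flat, 68 mm across, 29 mm high, beyond the instrument; leave alone. Origin: centre of its underside.
There are look-alikes about, which are no part of the job. What is shaped like the cover but turquoise is not meant.

How it is judged:
On the way, in this order (a step that is already met when the one before it is completed fails the run):
1. the snap tab is pressed in while the cover is still in its bay (value of joint snap_tab above 0.007 m and z of cover in the frame of instrument below 0.06 m and horizontal distance between cover and instrument below 0.02 m), for 0.1 s.
2. the cover is lifted clear of the instrument (z of cover in the frame of instrument above 0.065 m and contact force between cover and instrument below 0.1 N), for 0.1 s.
At the end, for the whole second after the job is handed in: The cover lies released and at rest, right way up and flat (3 degrees, underside within 4 mm of the mat's top), its centre within 50 mm of the mat's centre. The instrument stands upright; it, multimeter, flux jar and orange tape are within 30 mm of where they were (horizontal distance between cover and mat below 0.05 m and height (world z) of cover below 0.007 m and angle between cover's own z axis and vertical below 0.06 rad and contact force between cover and mat above 0.3 N and linear speed of cover below 0.02 m/s and distance of each of instrument, multimeter, flux_jar, tape_orange from where it was at the start of the episode below 0.03 m and angle between instrument's own z axis and vertical below 0.05 rad); the robot touches nothing.
It fails at once if the instrument is dragged more than 30 mm or tipped or lifted (distance of instrument from where it was at the start of the episode above 0.03 m or angle between instrument's own z axis and vertical above 0.15 rad or height (world z) of instrument above 0.015 m).
It fails at once if the cover is dropped (falls faster than 0.5 m/s with no finger on it) (linear speed of cover above 0.5 m/s and contact force between the fingers and cover below 0.2 N).
It fails at once if multimeter, flux jar or orange tape is shifted more than 30 mm (distance of any of multimeter, flux_jar, tape_orange from where it was at the start of the episode above 0.03 m).
It also fails if it takes over 48 s, if anything falls off the work surface, if the arm or the gripper's body presses on something with over 40 N, if the wrist force passes 120 N, or if a joint passes its speed limit or range.

## Working session

There is one attempt and no reset: what is moved stays moved. The work goes in short steps, Python scripts to look and compute and a tool call to move; the robot and the scene stay as the last step left them, time stands still between calls to the robot, and variables do not carry over. Pictures are saved under pics/ and viewed, at most 13 in all, crops included, and the job is handed in when it is done.

Besides the shell and the picture viewer there is one more tool, called after "Emit:" as name(argument=value, ...), one argument or row to a line, values as JSON. arm_command: Moves the arm, as the interface text tells. Its arguments: {"type":"object","properties":{"deltas":{"type":"array","items":{"type":"array"}},"newtons":{"type":"number"}},"required":["deltas"]}

```bash
ls; mkdir -p pics; cat > h.py <<'E'
import numpy as np, cv2
from workcell import bot
from scipy.spatial.transform import Rotation as R
def cam(p, st=None):
    """camera->world rotation, centre"""
    if "rvec" in p:
        Rm=cv2.Rodrigues(np.array(p["rvec"],float))[0]; return Rm.T, -Rm.T@np.array(p["tvec"],float).ravel()
    Rt=R.from_euler("xyz",st["tool_rot"]).as_matrix(); T=np.array(p["T_tool_cam"])
    return Rt@T[:3,:3], Rt@T[:3,3]+np.array(st["position"])
def ray(p,px,z,st=None):
    Rc,c=cam(p,st); d=Rc@np.linalg.inv(np.array(p["K"]))@np.array([px[0],px[1],1.]); return c+d*(z-c[2])/d[2]
def proj(p,X,st=None):
    Rc,c=cam(p,st); v=np.array(p["K"])@(Rc.T@(np.array(X)-c)); return v[:2]/v[2]
def save(p,name): cv2.imwrite("pics/"+name,cv2.cvtColor(p["frame"],cv2.COLOR_RGB2BGR))
E
python3 - <<'E'
from h import *
s=bot.observe(); print(s)
zs=dict(instrument=0,cover=.044,toes=.0455,toe_slot=.052,tab_face=.074,rib_face=.074,mat=0,multimeter=0,flux_jar=0,tape_orange=0)
for n in ("top","side"):
    p=bot.grab_frame(n); save(p,n+"0.png"); print(n,cam(p)[1])
    for k,z in zs.items():
        print(k,[(round(d["p"],2),np.round(d["at"]),np.round(ray(p,d["at"],z),3)) for d in bot.mark_of(k,p)[:3]])
E
```

```text
pics
{'clock': 0.0, 'qpos': array([ 1.26982693,  0.52201088, -0.0363135 ,  1.59997161,  0.02123073,
        1.02110528, -0.1127965 ]), 'qd': array([ 0.00102122,  0.00094212,  0.00047109,  0.00045749, -0.00061369,
       -0.00195095,  0.0009381 ]), 'joint_efforts': array([-2.52465243e-04, -9.27113986e+01,  1.97951987e+00, -3.69932556e+01,
        1.76763354e-02,  8.00456037e-03, -1.13923778e-05]), 'position': array([ 0.14289227, -0.60831303,  0.40414078]), 'tool_rot': array([-3.14048875e+00,  1.11619291e-04,  2.30766331e-01]), 'force': array([ 0.17875976,  0.17220538, -0.17113767]), 'moment': array([ 0.02423614,  0.00121287, -0.03750946]), 'finger_force': 0.0, 'grip_width': 0.08535259696414868}
top [ 0.34620982 -0.00639898  1.15013196]
instrument [(0.79, array([307., 266.]), array([0.506, 0.035, 0.   ]))]
cover [(0.65, array([364., 272.]), array([ 0.504, -0.111,  0.044])), (0.59, array([308., 262.]), array([0.51 , 0.032, 0.044]))]
toes [(0.88, array([303., 290.]), array([0.44 , 0.037, 0.046])), (0.86, array([345., 263.]), array([ 0.519, -0.06 ,  0.046]))]
toe_slot [(0.61, array([304.,
[... 990 characters left out ...]
8, 0.021, 0.045])), (0.61, array([324., 281.]), array([ 0.527, -0.109,  0.045]))]
toe_slot [(0.77, array([267., 231.]), array([0.438, 0.052, 0.052]))]
tab_face [(0.69, array([313., 317.]), array([ 0.485, -0.218,  0.074])), (0.64, array([320., 219.]), array([0.548, 0.041, 0.074]))]
rib_face [(0.92, array([316., 298.]), array([ 0.499, -0.175,  0.074])), (0.68, array([304., 219.]), array([0.516, 0.048, 0.074]))]
mat [(0.89, array([270., 176.]), array([ 0.473,  0.318, -0.   ]))]
multimeter [(0.58, array([318., 383.]), array([ 0.476, -0.302,  0.   ]))]
flux_jar [(0.84, array([380., 260.]), array([ 0.662, -0.029,  0.   ]))]
tape_orange [(0.87, array([408., 315.]), array([ 0.672, -0.187,  0.   ]))]
```

View pics/top0.png

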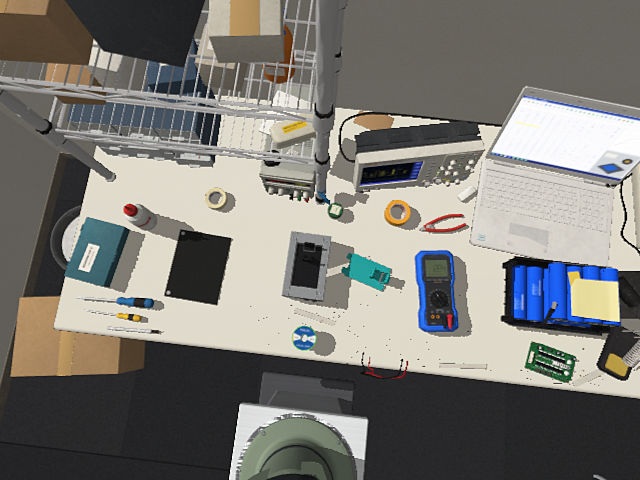

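View pics/side0.png

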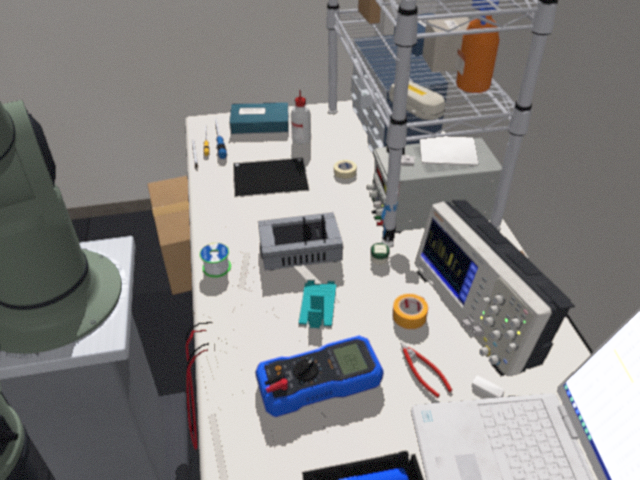

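The top view shows the grey instrument with the black cover at about (307,265), its tab end away from the robot. The turquoise decoy is at (368,272) and the mat at (197,266), to the left. The side view agrees. Next I'll go above the instrument.

```bash
cat >> h.py <<'E'
def sim(rows,st):
    P=np.array(st["position"]);O=R.from_euler("xyz",st["tool_rot"])
    for t,r,*_ in rows: P=P+O.apply(np.array(t)/100); O=O*R.from_rotvec(r)
    return P,O
E
python3 - <<'E'
from h import *
s=bot.observe(); print(bot.grab_frame("wrist")["T_tool_cam"])
for sx,sy in ((4.2,-.8),(4.1,-.85),(4.2,-.9)):
    P,O=sim([[[sx,sy,0],[0,0,-.072]]]*19,s); print(P,O.as_euler("xyz"))
E
```

```text
[[ 9.12348387e-05 -9.51198439e-01 -3.08579845e-01  7.93229752e-02]
 [ 9.99999993e-01  1.08060539e-04 -3.74365913e-05  4.03946521e-04]
 [ 6.89549315e-05 -3.08579840e-01  9.51198443e-01  3.11235106e-02]
 [ 0.00000000e+00  0.00000000e+00  0.00000000e+00  1.00000000e+00]]
[0.50534268 0.04892255 0.40471119] [-3.14155995e+00 -5.58300580e-05  1.59872076e+00]
[0.48738063 0.0410071  0.40471137] [-3.14155995e+00 -5.58300580e-05  1.59872076e+00]
[0.4918255  0.06012601 0.40471227] [-3.14155995e+00 -5.58300580e-05  1.59872076e+00]
```

Emit:
arm_command(
  deltas=[
    [[4.2, -0.8, 0], [0, 0, -0.072], 8.5],
    [[4.2, -0.8, 0], [0, 0, -0.072], 8.5],
    [[4.2, -0.8, 0], [0, 0, -0.072], 8.5],
    [[4.2, -0.8, 0], [0, 0, -0.072], 8.5],
    [[4.2, -0.8, 0], [0, 0, -0.072], 8.5],
    [[4.2, -0.8, 0], [0, 0, -0.072], 8.5],
    [[4.2, -0.8, 0], [0, 0, -0.072], 8.5],
    [[4.2, -0.8, 0], [0, 0, -0.072], 8.5],
    [[4.2, -0.8, 0], [0, 0, -0.072], 8.5],
    [[4.2, -0.8, 0], [0, 0, -0.072], 8.5],
    [[4.2, -0.8, 0], [0, 0, -0.072], 8.5],
    [[4.2, -0.8, 0], [0, 0, -0.072], 8.5],
    [[4.2, -0.8, 0], [0, 0, -0.072], 8.5],
    [[4.2, -0.8, 0], [0, 0, -0.072], 8.5],
    [[4.2, -0.8, 0], [0, 0, -0.072], 8.5],
    [[4.2, -0.8, 0], [0, 0, -0.072], 8.5],
    [[4.2, -0.8, 0], [0, 0, -0.072], 8.5],
    [[4.2, -0.8, 0], [0, 0, -0.072], 8.5],
    [[4.2, -0.8, 0], [0, 0, -0.072], 8.5],
    [[0, 0, 0], [0, 0, 0], 8.5],
  ],
)

```text
clock: 3.15
position: [0.5045, 0.0542, 0.4052]
tool_rot: [3.141, -0.002, 1.608]
force: [-0.1, 0.1, 0.1]
grip_width: 0.085
finger_force: 0.0
```

```bash
python3 - <<'E'
from h import *
s=bot.observe(); print(s["clock"],s["position"],s["tool_rot"],s["qpos"])
p=bot.grab_frame("wrist"); save(p,"w1.png")
for k,z in dict(instrument=0,cover=.044,toe_slot=.052,tab_face=.074,rib_face=.074).items():
    print(k,[(round(d["p"],2),np.round(d["at"]),np.round(ray(p,d["at"],z,s),3)) for d in bot.mark_of(k,p)[:3]])
E
```

```text
3.15 [0.50446147 0.05419208 0.40515675] [ 3.14087041e+00 -2.05987450e-03  1.60825525e+00] [ 0.21813022  0.37919156 -0.56687894  1.88375155  0.24524838  0.94674845
 -0.42341454]
instrument [(0.58, array([242., 232.]), array([0.439, 0.02 , 0.   ]))]
cover [(0.88, array([312., 234.]), array([0.503, 0.034, 0.044])), (0.81, array([313., 369.]), array([ 0.508, -0.094,  0.044]))]
toe_slot [(0.78, array([241., 232.]), array([0.446, 0.036, 0.052]))]
tab_face [(0.93, array([297., 428.]), array([ 0.496, -0.135,  0.074])), (0.86, array([382., 253.]), array([0.556, 0.029, 0.074]))]
rib_face [(0.95, array([326., 244.]), array([0.513, 0.035, 0.074])), (0.59, array([314., 392.]), array([ 0.509, -0.096,  0.074]))]
```

View pics/w1.png

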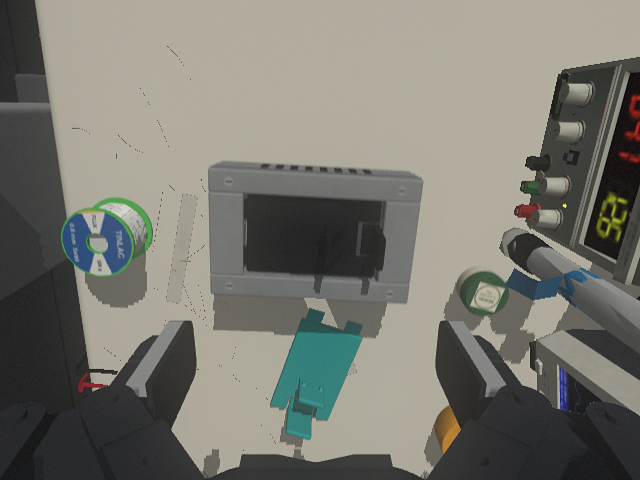

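The wrist view shows the instrument with its black cover. The rib is at about (325,245), the tab at about (375,250), and the bay corners at about (246,193), (386,201), (381,276) and (244,271).

```bash
python3 - <<'E'
from h import *
s=bot.observe(); p=bot.grab_frame("wrist")
for px in [(210,297),(408,303),(246,193),(386,201),(381,276),(244,271)]: print(px,np.round(ray(p,px,.056,s),4))
# fit instrument pose to corner pixels
from scipy.optimize import least_squares
L=[((-.055,.034,.056),(246,193)),((.055,.034,.056),(386,201)),((.055,-.034,.056),(381,276)),((-.055,-.034,.056),(244,271)),((-.082,-.052,.056),(210,297)),((.082,-.052,.056),(408,303))]
def W(q,X): c,n=np.cos(q[2]),np.sin(q[2]); return np.array([q[0]+c*X[0]-n*X[1],q[1]+n*X[0]+c*X[1],X[2]])
f=lambda q:np.concatenate([proj(p,W(q,X),s)-u for X,u in L])
r=least_squares(f,[.5,.04,0]); print(r.x,np.round(r.fun.reshape(-1,2),1))
g=cv2.resize(p["frame"][150:320,190:440],None,fx=3,fy=3,interpolation=cv2.INTER_CUBIC)
g=np.clip(g.astype(float)*1.8+20,0,255).astype(np.uint8)
for X in [(.053,-.013,.084),(.053,.013,.084),(.009,-.013,.084),(.009,.013,.084),(-.055,-.034,.056),(.055,.034,.056),(-.055,.034,.056)]:
    u=(proj(p,W(r.x,X),s)-[190,150])*3; cv2.circle(g,tuple(int(v) for v in u),3,(255,0,0),-1)
save({"frame":g},"w1c.png")
E
```

```text
(210, 297) [ 0.4203 -0.0264  0.056 ]
(408, 303) [ 0.5847 -0.0276  0.056 ]
(246, 193) [0.4523 0.0617 0.056 ]
(386, 201) [0.5597 0.0583 0.056 ]
(381, 276) [ 0.5605 -0.004   0.056 ]
(244, 271) [ 0.4491 -0.0025  0.056 ]
[ 0.50485062  0.02717967 -0.02098086] [[-2.3 -0.9]
 [ 1.3 -2.2]
 [-2.   4.5]
 [ 0.2  3.6]
 [ 1.6 -3.6]
 [ 1.3 -1.1]]
```

View pics/w1c.png

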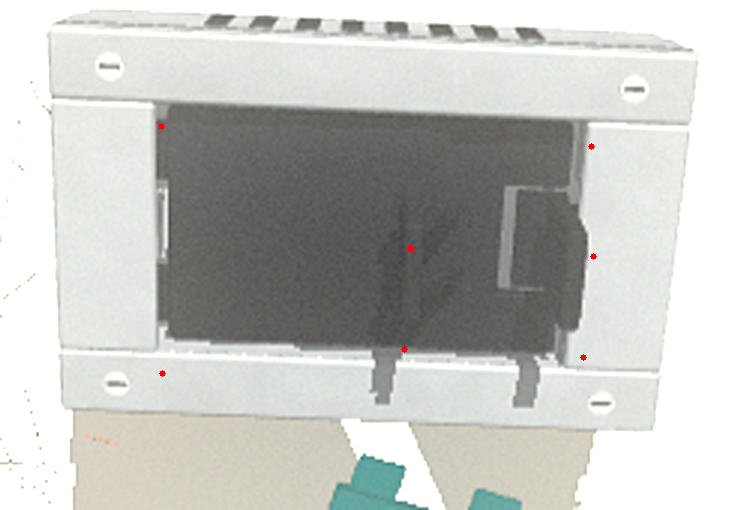

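```bash
cat >> h.py <<'E'
def W(q,X): c,n=np.cos(q[2]),np.sin(q[2]); return np.array([q[0]+c*X[0]-n*X[1],q[1]+n*X[0]+c*X[1],X[2]])
def fit(p,s,L,q0):
    from scipy.optimize import least_squares
    r=least_squares(lambda q:np.concatenate([proj(p,W(q,X),s)-u for X,u in L]),q0,loss="soft_l1"); print(r.x,np.round((r.fun).reshape(-1,2),1).tolist()); return r.x
E
python3 - <<'E'
from h import *
s=bot.observe(); p=bot.grab_frame("wrist")
C=[((-55,34),(157,101)),((55,34),(588,124)),((55,-34),(568,369)),((-55,-34),(160,350)),((-82,52),(51,27)),((82,52),(694,52)),((82,-52),(655,430)),((-82,-52),(63,408))]
L=[((a/1e3,b/1e3,.056),np.array(u)/3+[190,150]) for (a,b),u in C]
q=fit(p,s,L,[.5,.03,0])
g=cv2.resize(p["frame"][150:320,190:440],None,fx=3,fy=3,interpolation=cv2.INTER_CUBIC)
g=np.clip(g.astype(float)*1.8+20,0,255).astype(np.uint8)
for X in [(.053,-.013,.084),(.053,.013,.084),(.009,-.013,.084),(.009,.013,.084),(.053,0,.05)]:
    u=(proj(p,W(q,X),s)-[190,150])*3; print(X,u.round())
p=bot.grab_frame("top")
print([proj(p,W(q,(a/1e3,b/1e3,.056))).round(1) for a,b in ((-82,52),(82,52),(82,-52),(-82,-52))])
g=cv2.resize(p["frame"][215:315,260:360],None,fx=6,fy=6,interpolation=cv2.INTER_CUBIC)
save({"frame":g},"t1c.png")
E
```

```text
[ 0.5040096   0.03395592 -0.01587509] [[-0.2, 0.2], [0.6, -1.4], [-0.6, -0.3], [-0.2, 0.7], [-1.5, -0.7], [3.4, 0.3], [1.1, 0.8], [-0.6, 0.5]]
(0.053, -0.013, 0.084) [582. 331.]
(0.053, 0.013, 0.084) [592. 229.]
(0.009, -0.013, 0.084) [402. 324.]
(0.009, 0.013, 0.084) [408. 221.]
(0.053, 0, 0.05) [567. 241.]
[array([281.8, 294. ]), array([291.2, 229.9]), array([331.7, 235.1]), array([323.5, 299.6])]
```

View pics/t1c.png

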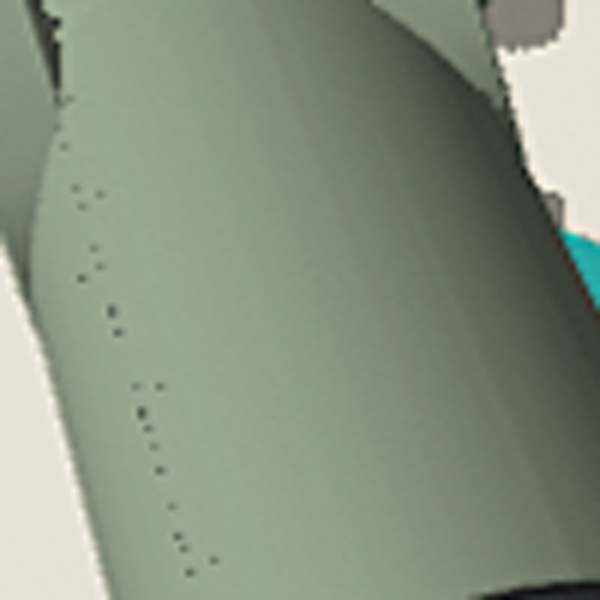

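Emit:
arm_command(
  deltas=[
    [[-0.44, 0.6, 2.7], [0, 0, 0], 5.6],
    [[-0.44, 0.6, 2.7], [0, 0, 0], 5.6],
    [[-0.44, 0.6, 2.7], [0, 0, 0], 5.6],
    [[-0.44, 0.6, 2.7], [0, 0, 0], 5.6],
    [[-0.44, 0.6, 2.7], [0, 0, 0.053], 5.6],
    [[0, 0, 0], [0, 0, 0], 5.6],
    [[0, 0, 0], [0, 0, 0], 5.6],
  ],
)

```text
clock: 4.3
position: [0.5359, 0.0279, 0.2701]
tool_rot: [-3.141, -0.0, 1.547]
force: [0.1, 0.4, 1.1]
grip_width: 0.0561
finger_force: 0.0
```

```bash
python3 - <<'E'
from h import *
s=bot.observe(); p=bot.grab_frame("wrist")
q=[.504,.034,-.016]
print(s["position"],s["tool_rot"],s["grip_width"])
for k in ("tab_face","rib_face","cover"): print(k,[(round(d["p"],2),np.round(d["at"])) for d in bot.mark_of(k,p)[:3]])
print(proj(p,W(q,(.053,0,.074)),s),proj(p,W(q,(.009,0,.074)),s))
f=p["frame"].copy()
for X in [(.053,-.013,.084),(.053,.013,.084),(.009,-.013,.084),(.009,.013,.084),(-.055,-.034,.056),(.055,-.034,.056),(.055,.034,.056),(-.055,.034,.056)]:
    cv2.circle(f,tuple(int(v) for v in proj(p,W(q,X),s)),2,(255,0,0),-1)
f=np.clip(f.astype(float)*1.6+20,0,255).astype(np.uint8)
save({"frame":f},"w2.png")
E
```

```text
[0.53587526 0.02788624 0.2700879 ] [-3.14091772e+00 -1.68629986e-04  1.54689827e+00] 0.05613450281742857
tab_face [(0.72, array([362., 291.]))]
rib_face [(0.65, array([260., 284.]))]
cover [(0.86, array([253., 264.])), (0.77, array([280., 447.]))]
[364.37149868 285.94892007] [261.20916503 286.67236378]
```

View pics/w2.png

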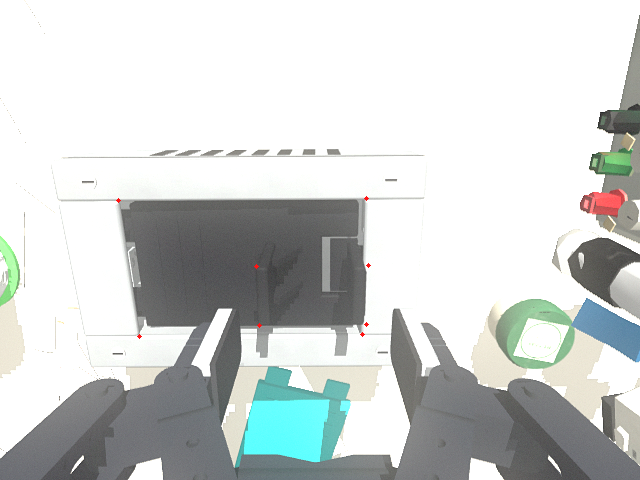

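The overlay matches: rib at (260,285), tab at (363,286), with the fingers straddling them. I'll descend and shift 5 mm in y.

Emit:
arm_command(
  deltas=[
    [[0.3, -0.05, 0.6], [0, 0, -0.008], 5.6],
    [[0.25, -0.04, 0.8], [0, 0, 0], 5.4],
    [[0, 0, 0.8], [0, 0, 0], 5.2],
    [[0, 0, 0.8], [0, 0, 0], 5.0],
    [[0, 0, 0.8], [0, 0, 0], 4.8],
    [[0, 0, 0], [0, 0, 0], 4.6],
    [[0, 0, 0], [0, 0, 0], 4.6],
  ],
  newtons=40,
)

```text
clock: 5.2
position: [0.5351, 0.0333, 0.2315]
tool_rot: [-3.141, 0.0, 1.554]
force: [-0.7, 0.4, 0.2]
grip_width: 0.0459
finger_force: 0.3
```

```bash
python3 - <<'E'
from h import *
s=bot.observe(); p=bot.grab_frame("wrist")
print(s["position"],s["tool_rot"],s["grip_width"],s["force"],s["finger_force"])
f=np.clip(p["frame"].astype(float)*1.8+20,0,255).astype(np.uint8)
save({"frame":f},"w3.png")
E
```

```text
[0.53511158 0.0333182  0.23145401] [-3.14099629e+00  8.99438641e-06  1.55377518e+00] 0.04590907085168551 [-0.71514653  0.38982708  0.15371332] 0.2823520917445421
```

View pics/w3.png

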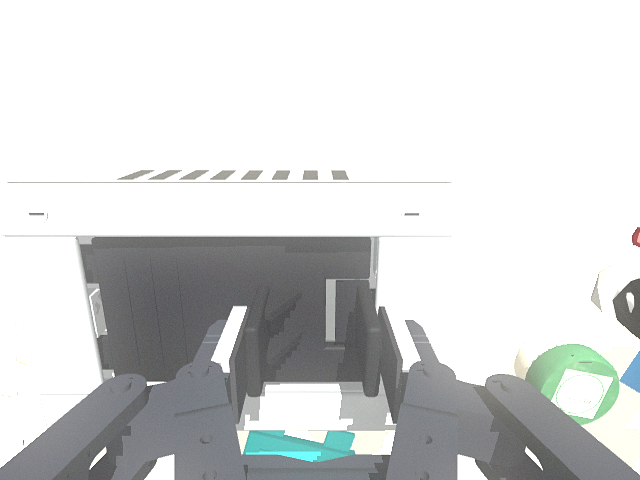

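The pads straddle the rib and tab: left pad at (235,330), right pad at (395,330). I'll squeeze while following the tab's travel.

Emit:
arm_command(
  deltas=[
    [[0, 0, 0], [0, 0, 0], 4.4],
    [[0, -0.05, 0], [0, 0, 0], 4.3],
    [[0, -0.05, 0], [0, 0, 0], 4.2],
    [[0, -0.05, 0], [0, 0, 0], 4.1],
    [[0, -0.05, 0], [0, 0, 0], 4.0],
    [[0, -0.05, 0], [0, 0, 0], 3.9],
    [[0, -0.05, 0], [0, 0, 0], 3.8],
    [[0, -0.05, 0], [0, 0, 0], 3.7],
    [[0, -0.05, 0], [0, 0, 0], 3.6],
    [[0, -0.05, 0], [0, 0, 0], 3.5],
    [[0, -0.05, 0], [0, 0, 0], 3.3],
    [[0, 0, 0], [0, 0, 0], 3.0],
    [[0, 0, 0], [0, 0, 0], 3.0],
    [[0, 0, 0], [0, 0, 0], 3.0],
  ],
  newtons=40,
)

```text
clock: 6.65
position: [0.5303, 0.0334, 0.2328]
tool_rot: [3.14, 0.0, 1.554]
force: [-5.9, -1.6, 22.6]
grip_width: 0.0331
finger_force: 37.8
```

Emit:
arm_command(
  deltas=[
    [[0, 0, -0.1], [0, 0, 0], 3.0],
    [[0, -0.355, -0.173], [-0.019, 0, 0], 3.0],
    [[0, -0.355, -0.173], [-0.019, 0, 0], 3.0],
    [[0, -0.355, -0.173], [-0.019, 0, 0], 3.0],
    [[0, -0.355, -0.173], [-0.019, 0, 0], 3.0],
    [[0, -0.355, -0.173], [-0.019, 0, 0], 3.0],
    [[0, 0, 0], [0, 0, 0], 3.0],
  ],
)

```text
clock: 7.35
position: [0.5115, 0.0338, 0.2409]
tool_rot: [3.046, 0.0, 1.554]
force: [0.4, -0.8, -1.1]
grip_width: 0.0332
finger_force: 39.8
```

Emit:
arm_command(
  deltas=[
    [[0, -0.355, -0.173], [-0.019, 0, 0], 3.0],
    [[0, -0.355, -0.173], [-0.019, 0, 0], 3.0],
    [[0, -0.355, -0.173], [-0.019, 0, 0], 3.0],
    [[0, -0.355, -0.173], [-0.019, 0, 0], 3.0],
    [[0, -0.355, -0.173], [-0.019, 0, 0], 3.0],
    [[0, 0, 0], [0, 0, 0], 3.0],
  ],
)

```text
clock: 7.95
position: [0.4928, 0.0341, 0.2471]
tool_rot: [2.951, 0.0, 1.554]
force: [-1.0, -0.5, -1.6]
grip_width: 0.0327
finger_force: 39.9
```

```bash
python3 - <<'E'
from h import *
s=bot.observe(); print(s["position"],s["tool_rot"],s["force"],s["moment"])
p=bot.grab_frame("side"); g=cv2.resize(p["frame"][150:310,220:420],None,fx=4,fy=4,interpolation=cv2.INTER_CUBIC)[:600]; 
save({"frame":g},"s2.png")
E
```

```text
[0.49283969 0.03413393 0.24710402] [2.95059710e+00 3.59939462e-04 1.55419493e+00] [-1.0349671  -0.52728406 -1.55069218] [-0.02191223  0.24197244  0.03570903]
```

View pics/s2.png

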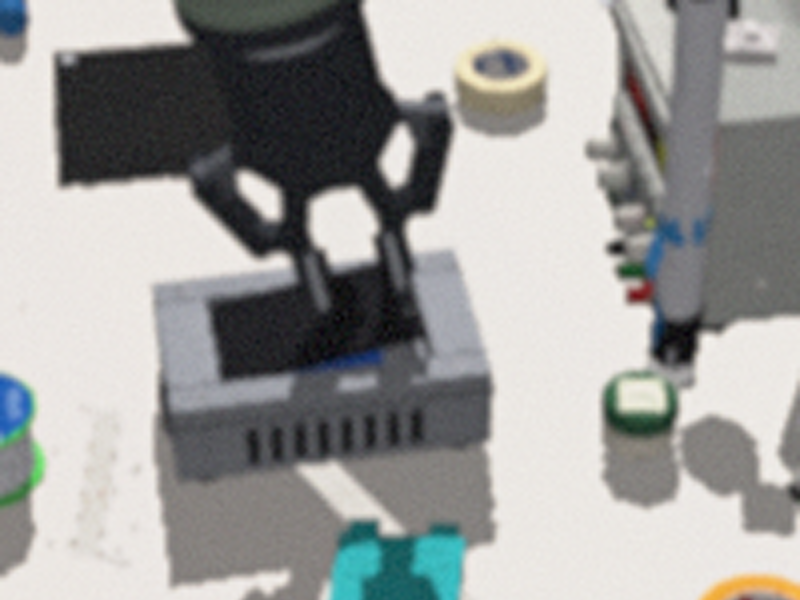

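The cover's tab end is up, with the blue cells visible under it at (345,360), and the instrument hasn't moved. Next I'll draw the toes out.

Emit:
arm_command(
  deltas=[
    [[0, 0.2, 0], [0, 0, 0], 3.0],
    [[0, 0.2, 0], [0, 0, 0], 3.0],
    [[0, 0.2, 0], [0, 0, 0], 3.0],
    [[0, 0.2, 0], [0, 0, 0], 3.0],
    [[0, 0.2, 0], [0, 0, 0], 3.0],
    [[0, 0.2, 0], [0, 0, 0], 3.0],
    [[0, 0.2, 0], [0, 0, 0], 3.0],
    [[0, 0.2, 0], [0, 0, 0], 3.0],
    [[0, 0.1, 0], [0, 0, 0], 3.0],
    [[0, 0, 0], [0, 0, 0], 3.0],
  ],
)

```text
clock: 9.0
position: [0.5102, 0.0337, 0.2501]
tool_rot: [2.952, -0.0, 1.554]
force: [-1.1, -0.2, -2.1]
grip_width: 0.0326
finger_force: 39.9
```

Moved freely 17 mm. Next, straight up.

Emit:
arm_command(
  deltas=[
    [[0, 0.06, -0.3], [0, 0, 0], 3.0],
    [[0, 0.06, -0.3], [0, 0, 0], 3.0],
    [[0, 0.1, -0.5], [0, 0, 0], 3.0],
    [[0, 0.1, -0.5], [0, 0, 0], 3.0],
    [[0, 0.2, -1.0], [0, 0, 0], 3.0],
    [[0, 0.3, -1.5], [0, 0, 0], 3.0],
    [[0, 0.4, -2.0], [0, 0, 0], 3.0],
    [[0, 0.4, -2.0], [0, 0, 0], 3.0],
    [[0, 0.3, -1.5], [0, 0, 0], 3.0],
    [[0, 0, 0], [0.06, 0, 0], 3.0],
    [[0, 0, 0], [0.06, 0, 0], 3.0],
    [[0, 0, 0], [0.07, 0, 0], 3.0],
    [[0, 0, 0], [0, 0, 0], 3.0],
  ],
)

```text
clock: 10.3
position: [0.5111, 0.0336, 0.3486]
tool_rot: [-3.141, -0.001, 1.553]
force: [0.5, 0.3, -1.4]
grip_width: 0.0326
finger_force: 40.0
```

```bash
python3 - <<'E'
from h import *
s=bot.observe(); print(s["clock"],s["position"],s["tool_rot"],s["force"],s["grip_width"],s["qpos"])
pw=bot.grab_frame("wrist"); p=bot.grab_frame("side"); pt=bot.grab_frame("top")
save({"frame":np.vstack([pw["frame"],p["frame"]])[:, :][::2,::2].copy()},"u.png") if 0 else None
g=np.hstack([cv2.resize(np.clip(pw["frame"].astype(float)*1.8+20,0,255).astype(np.uint8),(400,300)),cv2.resize(p["frame"][90:330,200:520],(400,300))])
save({"frame":g},"u.png")
for n,pp in (("side",p),("top",pt)):
  for k in ("mat","instrument"): print(n,k,[(round(d["p"],2),np.round(ray(pp,d["at"],0.0),3)) for d in bot.mark_of(k,pp)[:2]])
E
```

```text
10.3 [0.51105153 0.03360855 0.34856367] [-3.14050604e+00 -6.99323964e-04  1.55346179e+00] [ 0.48791279  0.25823593 -1.3762305 ] 0.032559466606165106 [ 0.20455144  0.45635889 -0.50649806  1.93078912  0.29315047  0.82793807
 -0.47641329]
side mat [(0.63, array([0.48, 0.32, 0.  ]))]
side instrument [(0.65, array([0.506, 0.03 , 0.   ]))]
top mat [(0.85, array([0.482, 0.327, 0.   ]))]
top instrument []
```

View pics/u.png

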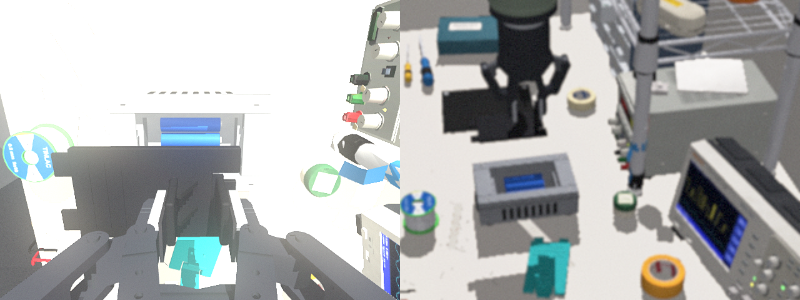

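The cover is held level and clear, the instrument stands in place, and the mat is at (0.481, 0.322). Next I'll carry the cover over.

Emit:
arm_command(
  deltas=[
    [[1.2, -0.07, 0], [0, 0, 0], 3.0],
    [[2.4, -0.07, 0], [0, 0, 0], 3.0],
    [[2.4, -0.07, 0], [0, 0, 0], 3.0],
    [[2.4, -0.07, 0], [0, 0, 0], 3.0],
    [[2.4, -0.07, 0], [0, 0, 0], 3.0],
    [[2.4, -0.07, 0], [0, 0, 0], 3.0],
    [[2.4, -0.07, 0], [0, 0, 0], 3.0],
    [[2.4, -0.07, 0], [0, 0, 0], 3.0],
    [[2.4, -0.07, 0], [0, 0, 0], 3.0],
    [[2.4, -0.07, 0], [0, 0, 0], 3.0],
    [[2.4, -0.07, 0], [0, 0, 0], 3.0],
    [[2.4, -0.07, 0], [0, 0, 0], 3.0],
    [[1.2, -0.06, 0], [0, 0, 0], 3.0],
    [[0, 0, 0], [0, 0, 0], 3.0],
    [[0, 0, 0], [0, 0, 0], 3.0],
  ],
)

```text
clock: 12.15
position: [0.5066, 0.3214, 0.3478]
tool_rot: [-3.141, 0.001, 1.554]
force: [-0.3, -0.8, -1.5]
grip_width: 0.0324
finger_force: 40.0
```

Emit:
arm_command(
  deltas=[
    [[0, 0, 1.5], [0, 0, 0], 3.0],
    [[0, 0, 2.0], [0, 0, 0], 3.0],
    [[0, 0, 2.0], [0, 0, 0], 3.0],
    [[0, 0, 2.0], [0, 0, 0], 3.0],
    [[0, 0, 2.0], [0, 0, 0], 3.0],
    [[0, 0, 2.0], [0, 0, 0], 3.0],
    [[0, 0, 1.5], [0, 0, 0], 3.0],
    [[0, 0, 1.0], [0, 0, 0], 3.0],
    [[0, 0, 0], [0, 0, 0], 3.0],
    [[0, 0, 0], [0, 0, 0], 3.0],
  ],
)

```text
clock: 13.15
position: [0.5068, 0.3219, 0.2084]
tool_rot: [3.141, -0.0, 1.554]
force: [0.5, -0.0, -1.3]
grip_width: 0.0328
finger_force: 40.0
```

```bash
python3 - <<'E'
from h import *
s=bot.observe(); print(s["clock"],s["position"],s["tool_rot"],s["force"],s["moment"],s["grip_width"])
p=bot.grab_frame("side"); g=cv2.resize(p["frame"][90:240,190:390],(800,600),interpolation=cv2.INTER_CUBIC)
save({"frame":g},"v.png")
for k in ("mat","cover"): print(k,[(round(d["p"],2),np.round(ray(p,d["at"],0.0 if k=="mat" else .012),3)) for d in bot.mark_of(k,p)[:2]])
E
```

```text
13.15 [0.50682824 0.32186191 0.20835589] [ 3.14128834e+00 -3.07870852e-04  1.55359175e+00] [ 0.45864385 -0.03902494 -1.34387022] [-0.00918319 -0.06139388  0.01455763] 0.03277577459870114
mat []
cover [(0.66, array([ 0.505, -0.137,  0.012])), (0.59, array([0.483, 0.345, 0.012]))]
```

View pics/v.png

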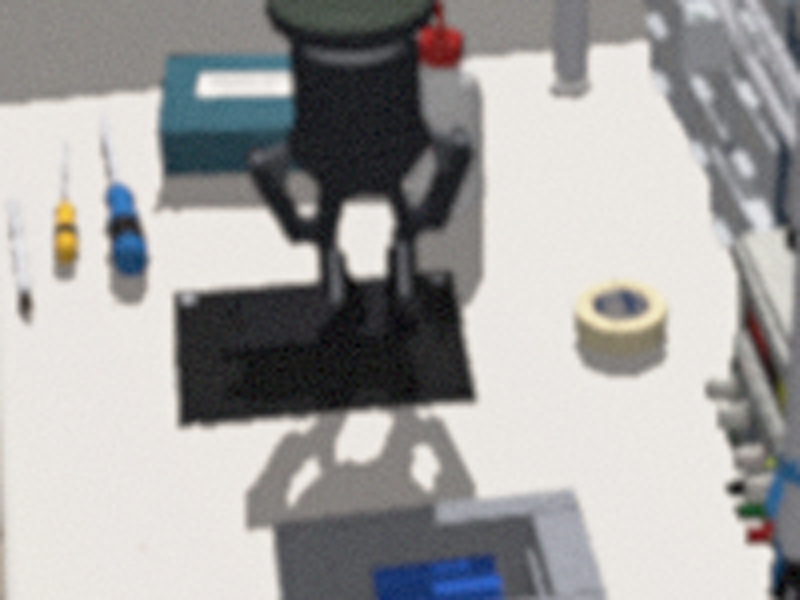

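The cover hangs over the middle of the mat, so I'll lower it gently.

Emit:
arm_command(
  deltas=[
    [[0, 0, 0.3], [0, 0, 0], 3.0],
    [[0, 0, 0.3], [0, 0, 0], 3.0],
    [[0, 0, 0.3], [0, 0, 0], 3.0],
    [[0, 0, 0.2], [0, 0, 0], 3.0],
    [[0, 0, 0.2], [0, 0, 0], 3.0],
    [[0, 0, 0.1], [0, 0, 0], 3.0],
    [[0, 0, 0], [0, 0, 0], 3.0],
    [[0, 0, 0], [0, 0, 0], 3.0],
  ],
)

```text
clock: 14.1
position: [0.5067, 0.3219, 0.1941]
tool_rot: [3.142, -0.0, 1.554]
force: [0.7, 0.4, -1.0]
grip_width: 0.0324
finger_force: 40.0
```

Emit:
arm_command(
  deltas=[
    [[0, 0, 0.1], [0, 0, 0], 3.0],
    [[0, 0, 0.1], [0, 0, 0], 3.0],
    [[0, 0, 0], [0, 0, 0], 3.0],
    [[0, 0, 0], [0, 0, 0], 3.0],
  ],
)

```text
clock: 14.5
position: [0.5066, 0.3219, 0.1923]
tool_rot: [3.141, -0.0, 1.554]
force: [-2.9, -1.6, 6.4]
grip_width: 0.0329
finger_force: 43.3
```

Emit:
arm_command(
  deltas=[
    [[0, 0.05, 0], [0, 0, 0], 3.4],
    [[0, 0.1, 0.03], [0, 0, 0], 3.6],
    [[0, 0.1, 0.03], [0, 0, 0], 3.8],
    [[0, 0.1, 0.03], [0, 0, 0], 4.0],
    [[0, 0.1, 0.03], [0, 0, 0], 4.2],
    [[0, 0.05, 0], [0, 0, 0], 4.4],
    [[0, 0, 0], [0, 0, 0], 4.8],
    [[0, 0, 0], [0, 0, 0], 5.4],
    [[0, 0, 0], [0, 0, 0], 6.0],
    [[0, 0, 0], [0, 0, 0], 6.0],
    [[0, 0, 0], [0, 0, 0], 6.0],
  ],
  newtons=20,
)

```text
clock: 15.6
position: [0.5117, 0.3217, 0.1908]
tool_rot: [-3.142, -0.0, 1.554]
force: [0.3, 0.3, -0.3]
grip_width: 0.0598
finger_force: 0.0
```

Emit:
arm_command(
  deltas=[
    [[0, 0, -0.5], [0, 0, 0], 6.0],
    [[0, 0, -1], [0, 0, 0], 6.0],
    [[0, 0, -2], [0, 0, 0], 6.0],
    [[0, 0, -3], [0, 0, 0], 6.0],
    [[0, 0, -3], [0, 0, 0], 6.0],
    [[0, 0, -3], [0, 0, 0], 6.0],
    [[0, 0, -3], [0, 0, 0], 6.0],
    [[0, 0, -2], [0, 0, 0], 6.0],
    [[0, 0, 0], [0, 0, 0], 6.0],
    [[0, 0, 0], [0, 0, 0], 6.0],
  ],
)

```text
clock: 16.6
position: [0.5116, 0.3216, 0.3664]
tool_rot: [3.141, -0.0, 1.554]
force: [1.3, -0.5, -0.7]
grip_width: 0.0599
finger_force: 0.0
```

```bash
python3 - <<'E'
from h import *
s=bot.observe(); print(s["clock"],s["position"],s["force"])
pw=bot.grab_frame("wrist");p=bot.grab_frame("side")
g=np.hstack([cv2.resize(np.clip(pw["frame"].astype(float)*2+20,0,255).astype(np.uint8),(400,300)),cv2.resize(p["frame"][90:240,190:390],(400,300))])
save({"frame":g},"x.png")
for k in ("mat","cover"):
  for pp,ss in ((pw,s),(p,None)): print(k,[(round(d["p"],2),np.round(ray(pp,d["at"],0.003,ss),3)) for d in bot.mark_of(k,pp)[:2]])
E
```

```text
16.6 [0.51159125 0.32159853 0.36644226] [ 1.31202184 -0.52957941 -0.71738675]
mat []
mat [(0.72, array([0.482, 0.314, 0.003]))]
cover [(0.59, array([0.483, 0.32 , 0.003]))]
cover [(0.64, array([0.478, 0.33 , 0.003]))]
```

View pics/x.png

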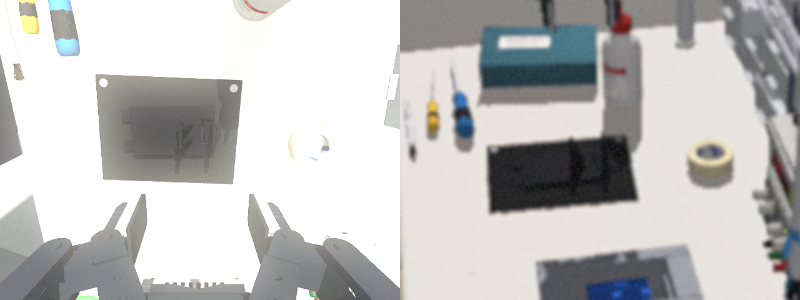

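The cover lies flat, tab and rib up, in the middle of the mat, and the gripper is clear of it.

```bash
python3 -c "
from workcell import bot
print(bot.job_done())"
```

```text
the job is handed in; nothing more can be done
None
```

I took the cover out of the instrument, laid it right way up on the middle of the mat and let go; the job was handed in at about 17 s on the clock, and no verdict came back.

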